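# Vent and open a circulator's pressure cap

### The arm

A 7-joint arm with a two-finger parallel gripper is mounted at the origin on a cart in front of the work surface, level with it; the furniture and walls round the work are solid. World frame = base frame: x ahead of the robot, y to its left, z up, the work surface at z = 0. Lengths are in m, angles in rad, forces in N, time in s.
With the tool pointing down it reaches from about 0.4 to 0.875 m from the base axis. Payload 6.5 kg.
Tool frame: the origin (TCP) lies midway between the tips of the shut fingers; the grasp point (between the pads) lies 19 mm behind it; z points along the fingers, y is the direction in which the jaws open and shut (so a half turn about z gives the same grasp; the last joint's range is limited). The gripper opens to 85 mm and grips with 20 to 120 N. Pads are 22 mm wide; open, the fingers measure 114 mm over their backs; the gripper's body (76 mm by 85 mm) begins 54 mm behind the grasp point. The pads swing forward as they close: fully open they stand 13 mm farther back than shut.
Start: joints at [1.114, 0.536, -0.004, 1.538, 0.003, 1.067, -0.071], TCP at [0.248, -0.601, 0.231] pointing down, gripper open.
Joint ranges: [-2.7, 2.7], [-0.37, 2.16], [-1.27, 1.26], [0.24, 2.4], [-1.31, 4.45], [0.19, 1.91], [-2.76, 2.76]. Speed limits (rad/s): [2.39, 2.39, 3.14, 3.14, 3.14, 3.14, 3.14].

### API

Orientations are given as a unit quaternion [w, x, y, z].
In Python, from cell import ctrl, cams, order gives the robot as it stands.
- The arm moves only by the tool send_rows, never from a script. Its argument "plan" is a list of rows, each a list of 3 entries, a list of its own where there are three numbers: the opening, from -1 (shut) to 1 (fully open), then the shift along the world's x, y, z in cm, then the turn about the world's z in rad. In form: [[fingers, [tx, ty, tz], roll], ...]. A call has 1 to 12 rows; each row is the pose to reach, as a shift and turn from the pose measured when the call began; what a row does not reach only later rows make up. A row lasts 1/12 s, in which the tool goes at most 41.7 mm and 7.16 degrees, less where a joint would pass 70% of its speed; a pose out of reach is approached as far as the arm can. A call with a gripper value outside its range is refused whole. The fingers move at their own pace and stop on an object; "force" is the grip in N (left out, the last holds). Time passes only in rows, so rows that repeat a pose let the fingers close. It gives the time, the measured TCP pose, the force and the opening at its end, in the units of the state.
- ctrl.read_state(): the state, without advancing time (a new reading comes with each control period).
- cams.grab_frame(name): name is "side" or "top" or "wrist"; returns a dict with "img" (420x560x3 uint8, red, green, blue), "z_map" (420x560 float32, m along the optical axis (not along the pixel's ray), 0 where there is no reading), "intrinsics" (3x3 intrinsics, pixels), "xyz" and "attitude" of the camera in the world; the wrist camera has in their place "tool_from_camera" (4x4, takes a point from camera to tool coordinates, whose origin is the TCP and whose axes are the flange's). Camera axes: x right, y up, looking along -z (the intrinsics and any distortion apply to the point x, -y, -z); pixel columns grow to the right and rows downward; lengths in m; the calibration is good to about 2 mm. A picture is of the moment at which its call begins: read the wrist's pose just before it.
- order.finish_job(): hands the job in, once; it reports no verdict.
The state is a dict: "t": time; "q": joint angles; "qvel": joint speeds; "effort": joint torques, N m; "position": TCP position; "orientation": TCP orientation; "ft_force": force on the tool from outside, world axes, zero at the start; "wrist_torque": the same for the moment, N m; "finger_gap": opening from 0.0 (shut) to 1.0 (fully open).
Only numpy, scipy, OpenCV 4.12 (cv2) and the standard library are available. Lean on these libraries where they do the work, as an engineer would, in place of code of your own. Each camera call takes 0.05 s, during which the arm holds its last target.

### The job

The cooling circulator has to be topped up, so open its pressurised filler cap: turn the cap anticlockwise to its first stop without pushing it down and wait there a good second for the pressure to vent, then press it down and turn it on past the stop until it comes free. Lift it off and set it gently, right way up, on the flat rectangular lid that serves as a drip tray, without disturbing the things beside it.

Things in the scene. Friction and masses are not known exactly. Their poses are not given: they have to be found in the camera images.
- circulator: Cooling circulator, fixed: a grey and white metal box 205 mm deep (x), 170 mm wide (y), 140 mm high, with sight glass, gauge and switch on its front. Origin under its centre on the worktop; x points to its back, z up. Its steel filler neck stands on top, 35 mm nearer the front than the middle.
- neck (a point): Middle of the filler neck's mouth, on its vertical axis, 168 mm above the worktop. A 33 mm tube with a 54 mm flange; two opposite notches in the flange let the cap's two ears through, and beside each, under the flange, a 7.5 mm deep lug makes the first stop. The locked cap's skirt reaches 8.5 mm below the mouth.
- filler_cap: Black pressure cap, loose, about 0.2 kg, starts locked on the neck: a round skirted cup 63 mm across, 23.5 mm high, with an upright grip bar across its top. Origin on its axis at the skirt's lower rim (159.5 mm above the worktop when locked); x along the bar, z up. Locked, the bar runs front to back, along the circulator's x within 3 degrees. Set down, it stands on the skirt's rim.
- flat_lid: Flat rectangular plastic box lid used as a drip tray, 115 mm (its x) by 170 mm (its y), 8 mm thick with a shallow raised edge, lying loose on the worktop to the left or the right of the circulator. Origin under its centre; things stand at 8 mm above it.
- rack_return: Bystander: low black tube rack 101 x 139 x 34 mm, lying on the side of the circulator where the flat lid does not. Origin under its centre.
- cap_bar (a point): Middle of the cap's grip bar, 35 mm above the cap's origin; the bar is 50 mm long (cap x), 16 mm thick, 22 mm high, its top 46 mm above the cap's origin. Seen from above the cap opens anticlockwise: it turns freely to 37 degrees (0.65 rad) past the circulator's x, where its ears meet the first stop.
- cap_ears (a point): Point on the cap's axis level with its ears, 2 mm above its rim. At the first stop press the cap down about 9 mm (7.5 mm just clears the stop, 11 mm is the limit) against its spring (6 N at rest, 14 N at 9 mm) and keep it down while turning on; it is free 71 to 81 degrees (1.24 to 1.41 rad) past the circulator's x, where a second stop ends the turn. Let up, it pops up 3 mm and lifts straight off.
- tape_roll: Bystander: roll of plain tape lying flat on the worktop in front of the circulator, to the right, 62 mm across, 19 mm high. Origin under its centre.
There are look-alikes about, which are no part of the job. Of the things that look like the filler_cap, the smallest one is meant.

How it is judged:
On the way, in this order (a step that is already met when the one before it is completed fails the run):
1. the cap, not pushed down, is turned to its first stop and rests there for 0.7 s to vent (angle between the x axis of filler_cap and the x axis of circulator, either way round between 0.53 and 0.78 rad and z of filler_cap in the frame of neck above -0.011 m and horizontal distance between filler_cap and neck below 0.006 m), for 0.7 s.
2. at the first stop the cap is pressed down, by more than 6 mm, before it is turned past (angle between the x axis of filler_cap and the x axis of circulator, either way round between 0.5 and 0.9 rad and z of filler_cap in the frame of neck below -0.0145 m and horizontal distance between filler_cap and neck below 0.006 m), for 0.05 s.
3. the cap is turned past the first stop to its release position, still on the neck (angle between the x axis of filler_cap and the x axis of circulator, either way round above 1.15 rad and horizontal distance between filler_cap and neck below 0.008 m and z of filler_cap in the frame of neck below -0.001 m), for 0.05 s.
4. the cap, still held by the fingers, is lowered to within 8 mm of standing on the flat lid (z of filler_cap in the frame of flat_lid below 0.016 m and contact force between the fingers and filler_cap above 0.5 N and horizontal distance between filler_cap and flat_lid below 0.075 m), for 0.05 s.
At the end, for the whole second after the job is handed in: The cap stands on its skirt, right way up (within 7 degrees) and at rest, on the flat lid: its axis within 30 mm (along the lid's short side) and 56 mm (along its long side) of the lid's middle (z of filler_cap in the frame of flat_lid between 0.004 and 0.012 m and x of filler_cap in the frame of flat_lid between -0.03 and 0.03 m and y of filler_cap in the frame of flat_lid between -0.056 and 0.056 m and angle between filler_cap's own z axis and vertical below 0.12 rad and linear speed of filler_cap below 0.02 m/s); the robot touches nothing.
It fails at once if the flat lid is pushed more than 40 mm (distance of flat_lid from where it was at the start of the episode above 0.04 m).
It fails at once if the roll of tape is pushed more than 30 mm (distance of tape_roll from where it was at the start of the episode above 0.03 m).
It fails at once if the tube rack is pushed more than 30 mm (distance of rack_return from where it was at the start of the episode above 0.03 m).
It also fails if it takes over 51 s, if anything falls off the work surface, if the arm or the gripper's body presses on something with over 40 N, if the wrist force passes 120 N, or if a joint passes its speed limit or range.

## Working session

There is one attempt and no reset: what is moved stays moved. The work goes in short steps, Python scripts to look and compute and a tool call to move; the robot and the scene stay as the last step left them, time stands still between calls to the robot, and variables do not carry over. Pictures are saved under pics/ and viewed, and the job is handed in when it is done.

Besides the shell and the picture viewer there is one more tool, called after ">>>" as name([rows], argument=value, ...), one row to a line, values as JSON. send_rows: Moves the arm, as the interface text tells. Its arguments: {"type":"object","properties":{"plan":{"type":"array","items":{"type":"array"}},"force":{"type":"number"}},"required":["plan"]}

```bash
mkdir -p pics; ls; cat > h.py <<'E'
import numpy as np, cv2
from cell import ctrl, cams, order
def save(n,im): cv2.imwrite('pics/'+n+'.png',cv2.cvtColor(im,cv2.COLOR_RGB2BGR))
def R(q):
    from scipy.spatial.transform import Rotation as Ro
    q=np.array(q)
    return Ro.from_quat([q[1],q[2],q[3],q[0]]).as_matrix() if q.size==4 else q
E
python3 - <<'E'
from h import *
s=ctrl.read_state(); print({k:np.round(v,3).tolist() for k,v in s.items()})
for n in ['side','top','wrist']:
    f=cams.grab_frame(n); save(n+'0',f['img']); np.savez('pics/'+n+'0.npz',**f)
    print(n,{k:(np.round(v,4).tolist()) for k,v in f.items() if k not in('img','z_map')})
E
```

```text
pics
{'t': 0.0, 'q': [1.114, 0.537, -0.004, 1.539, 0.003, 1.067, -0.071], 'qvel': [0.001, 0.001, 0.001, -0.001, -0.001, 0.0, 0.0], 'effort': [0.0, -58.341, 1.049, -25.911, 0.012, 0.01, -0.0], 'position': [0.247, -0.6, 0.23], 'orientation': [-0.001, 0.981, 0.194, -0.0], 'ft_force': [0.043, 0.251, 0.241], 'wrist_torque': [-0.011, 0.029, 0.008], 'finger_gap': 0.999}
side {'intrinsics': [[450.3212, 0.0, 283.9501], [0.0, 450.3212, 212.8079], [0.0, 0.0, 1.0]], 'xyz': [0.4778, -1.0986, 0.8312], 'attitude': [0.9011, 0.4332, 0.0101, 0.0133]}
top {'intrinsics': [[402.4496, 0.0, 282.0198], [0.0, 402.4496, 208.4106], [0.0, 0.0, 1.0]], 'xyz': [0.2889, -0.2171, 1.2161], 'attitude': [-0.7026, -0.0553, 0.0559, 0.7072]}
wrist {'intrinsics': [[339.1472, 0.0, 277.6477], [0.0, 339.1472, 205.635], [0.0, 0.0, 1.0]], 'tool_from_camera': [[-0.0, 0.9605, 0.2783, 0.0703], [1.0, 0.0, 0.0, -0.0009], [0.0, 0.2783, -0.9605, -0.143], [0.0, 0.0, 0.0, 1.0]]}
```

View pics/side0.png

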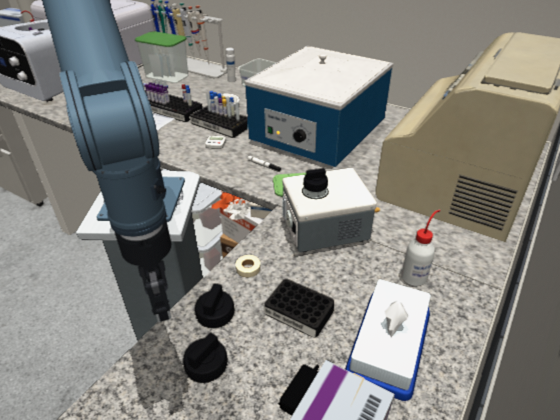

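View pics/top0.png

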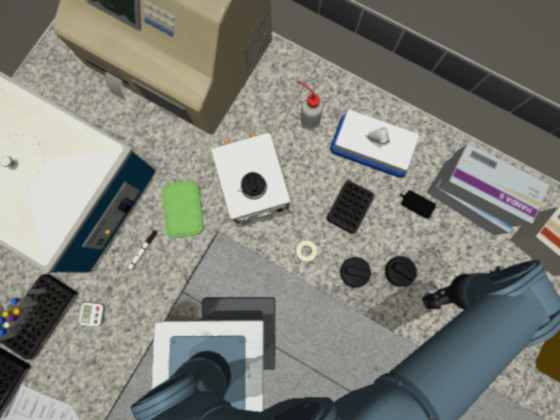

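```bash
cat >> h.py <<'E'
def ray(f,u,v,T=None):
    K=f['intrinsics']; d=np.array([(u-K[0,2])/K[0,0],-(v-K[1,2])/K[1,1],-1.0])
    if T is None: return np.array(f['xyz']),R(f['attitude'])@d
    return T[:3,3],T[:3,:3]@d
def onz(f,u,v,z,T=None):
    o,d=ray(f,u,v,T); return o+d*(z-o[2])/d[2]
def wT(f,s):
    T=np.eye(4);T[:3,:3]=R(s['orientation']);T[:3,3]=s['position'];return T@f['tool_from_camera']
def world(f,T=None):
    v,u=np.mgrid[:420,:560];K=f['intrinsics'];z=f['z_map']
    P=np.stack([(u-K[0,2])/K[0,0]*z,-(v-K[1,2])/K[1,1]*z,-z],-1)
    if T is None: return P@R(f['attitude']).T+f['xyz']
    return P@T[:3,:3].T+T[:3,3]
E
python3 - <<'E'
from h import *
f=dict(np.load('pics/top0.npz')); im=f['img']; W=world(f)
for n,(u,v) in dict(cap=(253,185),lid=(182,209),rack=(350,206),tape=(299,244),c1=(355,271),c2=(401,270)).items():
    print(n,np.round(W[v,u],3))
def rect(mask,z,n):
    c=max(cv2.findContours(mask.astype(np.uint8),0,2)[0],key=cv2.contourArea)[:,0]
    P=np.array([onz(f,*p,z)[:2] for p in c.astype(float)])
    r=cv2.minAreaRect((P*1000).astype(np.float32)); print(n,r, np.round(cv2.boxPoints(r)).tolist(), 'px',c.mean(0))
h=cv2.cvtColor(im,cv2.COLOR_RGB2HSV)
g=(h[...,0]>40)&(h[...,0]<80)&(h[...,1]>110); g[:, 230:]=0
rect(g,0.008,'lid')
m=(abs(W[...,2]-0.14)<0.012); m[:, :205]=0; m[:,300:]=0; m[:130]=0;m[230:]=0
rect(m,0.14,'circ')
k=(W[...,2]>0.165)&(h[...,2]<90); k[:150]=0;k[215:]=0;k[:,:225]=0;k[:,285:]=0
rect(k,0.183,'cap'); print(np.percentile(W[k][:,2],[5,50,95]),W[k].mean(0))
for n,(u0,u1,v0,v1) in dict(c1=(335,374,250,292),c2=(382,420,250,292)).items():
    b=np.zeros(k.shape,bool);b[v0:v1,u0:u1]=(h[v0:v1,u0:u1,2]<70);rect(b,0.02,n)
a=cv2.resize(im[130:300,150:430],None,fx=2.8,fy=2.8,interpolation=cv2.INTER_CUBIC);save('crop0',a)
E
```

```text
cap [ 0.51  -0.144  0.207]
lid [0.481 0.086 0.005]
rack [ 0.483 -0.422  0.03 ]
tape [ 0.372 -0.269  0.016]
c1 [ 0.291 -0.424  0.063]
c2 [ 0.293 -0.555  0.063]
lid ((481.8966369628906, 85.15682220458984), (163.10595703125, 107.60904693603516), 6.569822311401367) [[395.0, 129.0], [407.0, 22.0], [569.0, 41.0], [557.0, 148.0]] px [181.47058824 205.90196078]
circ ((552.7944946289062, -133.05091857910156), (207.29354858398438, 172.0729217529297), 16.244638442993164) [[429.0, -79.0], [477.0, -245.0], [676.0, -187.0], [628.0, -21.0]] px [250.90666667 177.15333333]
cap ((516.5162353515625, -141.90589904785156), (62.353607177734375, 59.65824508666992), 44.14901351928711) [[473.0, -142.0], [515.0, -185.0], [560.0, -142.0], [518.0, -99.0]] px [253.88888889 186.44444444]
[0.17474947 0.18449087 0.20722025] [ 0.5151114  -0.14335388  0.1930324 ]
c1 ((288.6484069824219, -431.2926025390625), (85.42388153076172, 86.59010314941406), 11.965649604797363) [[238.0, -398.0], [256.0, -483.0], [339.0, -465.0], [321.0, -380.0]] px [354.92307692 271.5       ]
c2 ((289.1269836425781, -565.1207275390625), (91.24991607666016, 84.13037872314453), 89.62108612060547) [[247.0, -610.0], [331.0, -611.0], [331.0, -520.0], [247.0, -519.0]] px [402.57446809 273.44680851]
```

View pics/crop0.png

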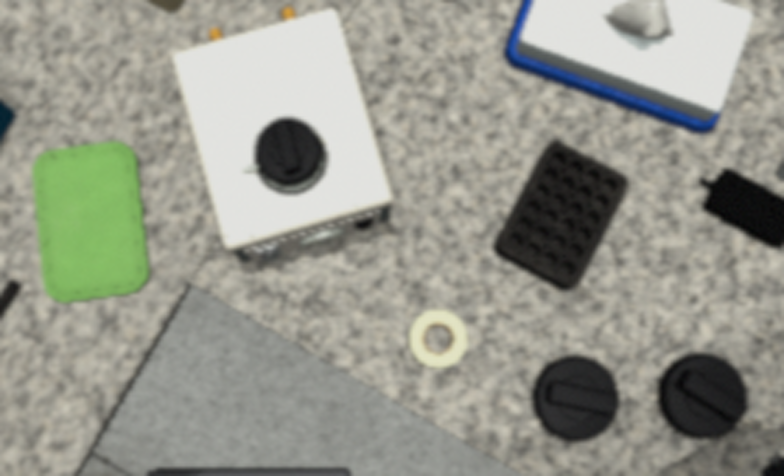

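Candidates for the cap: the one on the circulator's neck (253,185) is 62 mm across. The two loose ones at (355,271) and (401,270) are about 86–90 mm. The smallest, and the only one locked on a neck, is (253,185), and the crop confirms this at (290,155). The green lid is at top-view pixel (182,209), left of the circulator, and measures 163x108 mm. The rack is at (350,206) and the tape at (306,250). I'm moving over the cap.

>>> send_rows([
  [1,[0,0,4],0],
  [1,[3,5,7],-0.05],
  [1,[5,8.5,7],-0.11],
  [1,[7,12,7],-0.11],
  [1,[9,15.5,7],-0.11],
  [1,[11,19,7],-0.11],
  [1,[13,22.5,7],-0.11],
  [1,[15,26,7],-0.11],
  [1,[17,29.5,7],-0.11],
  [1,[19,33,7],-0.11],
  [1,[21,36.5,7],-0.11],
  [1,[23,40,7],-0.11],
], force=60)

```text
t: 1.15
position: [0.4736, -0.206, 0.3007]
orientation: [-0.001, 0.99, 0.14, -0.0]
ft_force: [-0.0, -0.5, -0.4]
finger_gap: 0.996
```

>>> send_rows([
  [1,[2.2,3.2,0],0],
  [1,[4.4,6.4,0],0],
  [1,[4.4,6.4,0],0],
  [1,[4.4,6.4,0],0],
  [1,[4.4,6.4,0],0],
])

```text
t: 1.57
position: [0.5172, -0.1426, 0.3003]
orientation: [-0.0, 0.99, 0.14, -0.001]
ft_force: [-0.8, -0.1, -0.6]
finger_gap: 0.998
```

```bash
python3 - <<'E'
from h import *
s=ctrl.read_state(); f=cams.grab_frame('wrist'); save('w1',f['img']); np.savez('pics/w1.npz',T=wT(f,s),**f)
print(s['position'],s['orientation'],s['qvel'].__class__,np.round(s['q'],2))
T=wT(f,s);W=world(f,T);np.save('pics/w1W.npy',W)
print(W[210,280], T[:3,3])
E
```

```text
[ 0.51715885 -0.1425908   0.3002892 ] [-4.16857722e-04  9.90180826e-01  1.39790031e-01 -7.11276845e-04] <class 'numpy.ndarray'> [ 0.38  0.28 -0.24  1.75  0.07  1.12 -1.17]
[ 0.51595525 -0.14373322  0.20758472] [ 0.584627   -0.12241611  0.44319978]
```

View pics/w1.png

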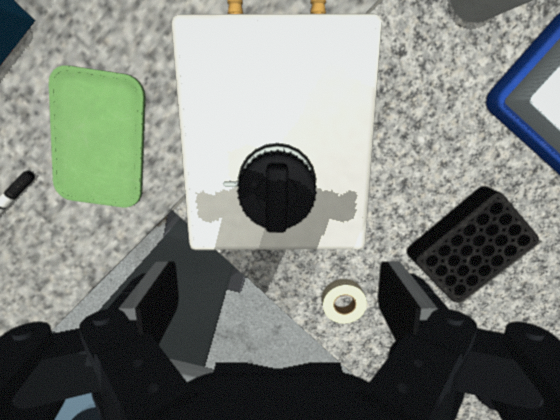

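The wrist view shows the cap at about (277,188), with its bar vertical in the image along columns 266–288, centred on the jaws' line. The lid is at (97,136).

```bash
python3 - <<'E'
from h import *
f=dict(np.load('pics/w1.npz'));T=f['T'];W=np.load('pics/w1W.npy')
def rect(m,n,z):
    c=max(cv2.findContours(m.astype(np.uint8),0,1)[0],key=cv2.contourArea)[:,0]
    P=np.array([onz(f,*p.astype(float),z,T)[:2]*1000 for p in c],np.float32)
    r=cv2.minAreaRect(P);print(n,r,np.round(cv2.boxPoints(r)).tolist())
    return P
box=np.zeros((420,560),bool);box[130:240,220:340]=1
h=cv2.cvtColor(f['img'],cv2.COLOR_RGB2HSV)
m=box&(W[...,2]>.198)&(W[...,2]<.22);print(W[m].mean(0),np.median(W[m][:,2]));rect(m,'bar',.2055)
m=box&(W[...,2]>.175)&(W[...,2]<.192);print(np.median(W[m][:,2]));P=rect(box&(W[...,2]>.172)&(h[...,2]<80),'skirt',.183);print(cv2.minEnclosingCircle(P))
m=(abs(W[...,2]-.14)<.01)|box&(W[...,2]>.1)&(W[...,2]<.3);rect(m,'circ',.14)
g=(h[...,0]>40)&(h[...,0]<80)&(h[...,1]>90);rect(g,'lid',.008)
y=-R([0,0,0,1]) if 0 else None
E
```

```text
[ 0.52274239 -0.13887412  0.20567012] 0.2058503832204547
bar ((522.1731567382812, -139.04183959960938), (50.40946960449219, 15.751681327819824), 14.537249565124512) [[496.0, -138.0], [500.0, -153.0], [549.0, -140.0], [545.0, -125.0]]
0.1835552536178816
skirt ((522.9857788085938, -139.16445922851562), (62.28538513183594, 62.47319030761719), 54.326446533203125) [[479.0, -146.0], [530.0, -183.0], [567.0, -132.0], [516.0, -96.0]]
((521.643798828125, -139.77676391601562), 33.02445602416992)
circ ((555.2460327148438, -129.3717498779297), (203.4081573486328, 169.31149291992188), 16.21627426147461) [[434.0, -76.0], [481.0, -239.0], [677.0, -182.0], [629.0, -20.0]]
lid ((482.6835021972656, 86.39946746826172), (167.12811279296875, 114.19185638427734), 7.681623935699463) [[392.0, 132.0], [408.0, 19.0], [573.0, 41.0], [558.0, 154.0]]
```

>>> send_rows([
  [1,[0.5,0.35,-2],-0.025],
  [1,[0.5,0.35,-5],-0.025],
  [1,[0.5,0.35,-8],-0.025],
  [1,[0.5,0.35,-10],-0.025],
  [1,[0.5,0.35,-11.2],-0.025],
  [1,[0.5,0.35,-11.2],-0.025],
  [1,[0.5,0.35,-11.2],-0.025],
  [1,[0.5,0.35,-11.2],-0.025],
])

```text
t: 2.28
position: [0.5222, -0.141, 0.1894]
orientation: [0.0, 0.992, 0.126, -0.0]
ft_force: [0.4, 0.1, 0.9]
finger_gap: 1.002
```

```bash
python3 - <<'E'
from h import *
f=cams.grab_frame('wrist'); save('w2',f['img'])
s=ctrl.read_state();print(s['t'],s['position'],s['ft_force'])
E
```

```text
2.3333 [ 0.52253449 -0.14078562  0.18965711] [ 0.12404262 -0.18822075  0.03516143]
```

View pics/w2.png

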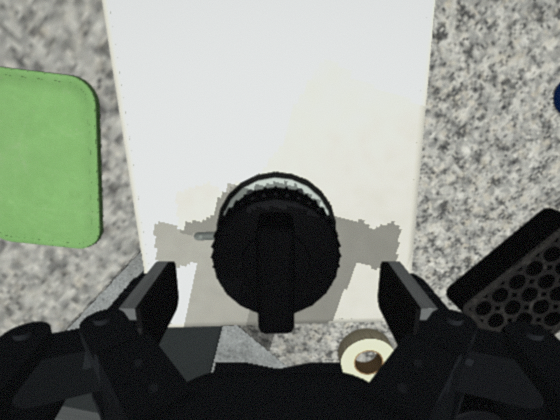

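The bar at column 277 sits centred between the pads (178 and 380). Next I close on it.

>>> send_rows([
  [1,[0,0.17,0],0],
  [1,[0,0.17,-0.1],0],
  [-1,[0,0.17,-0.1],0],
  [-1,[0,0.17,-0.1],0],
  [-1,[0,0.17,-0.1],0],
  [-1,[0,0.17,-0.1],0],
  [-1,[0,0.17,-0.1],0],
  [-1,[0,0.17,-0.1],0],
  [-1,[0,0.17,-0.1],0],
  [-1,[0,0.17,-0.1],0],
])

```text
t: 3.17
position: [0.5226, -0.1392, 0.1889]
orientation: [0.0, 0.992, 0.126, 0.0]
ft_force: [-0.4, 0.1, 3.3]
finger_gap: 0.171
```

>>> send_rows([
  [-1,[0,0,0],0.08],
  [-1,[0,0,0],0.17],
  [-1,[0,0,0],0.26],
  [-1,[0,0,0],0.35],
  [-1,[0,0,0],0.44],
  [-1,[0,0,0],0.53],
  [-1,[0,0,0],0.6],
  [-1,[0,0,0],0.64],
  [-1,[0,0,0],0.64],
  [-1,[0,0,0],0.64],
])

```text
t: 4.0
position: [0.5227, -0.1391, 0.1889]
orientation: [0.0, 0.902, 0.431, 0.001]
ft_force: [0.5, -0.5, 0.9]
finger_gap: 0.165
```

```bash
python3 - <<'E'
from h import *
s=ctrl.read_state();print(s['t'],s['position'],s['ft_force'],s['wrist_torque'],s['q'].round(2))
o=s['orientation'];print(np.degrees(2*np.arctan2(o[2],o[1])))
f=cams.grab_frame('wrist'); save('w3',f['img']); np.savez('pics/w3.npz',T=wT(f,s),**f)
f=cams.grab_frame('top'); save('t3',cv2.resize(f['img'][130:300,150:430],None,fx=2.8,fy=2.8))
E
```

```text
4.0 [ 0.52266758 -0.13912313  0.18888118] [ 0.52324331 -0.46132702  0.92720413] [ 0.08492671 -0.0155684  -0.01326783] [ 0.47  0.43 -0.37  1.85  0.19  0.89 -0.67]
51.05810063189299
```

View pics/w3.png

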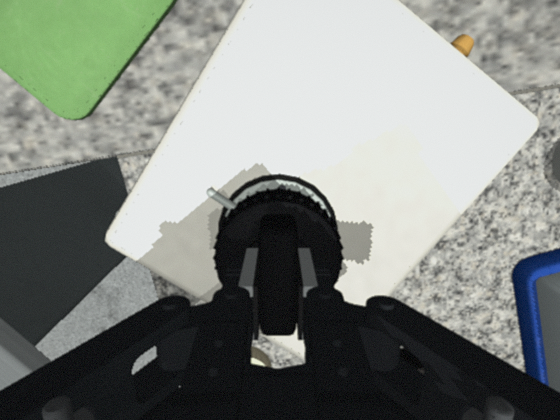

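The bar is still between the pads and moved with the tool. Tool yaw is 51°, so the cap is about 35° past the circulator's x. I'm nudging it slightly toward the stop and waiting.

>>> send_rows([
  [-1,[0,0,0],0.02],
  [-1,[0,0,0],0.03],
  [-1,[0,0,0],0.03],
  [-1,[0,0,0],0.03],
  [-1,[0,0,0],0.03],
  [-1,[0,0,0],0.03],
  [-1,[0,0,0],0.03],
  [-1,[0,0,0],0.03],
  [-1,[0,0,0],0.03],
  [-1,[0,0,0],0.03],
  [-1,[0,0,0],0.03],
  [-1,[0,0,0],0.03],
])

```text
t: 5.1
position: [0.5227, -0.1391, 0.1889]
orientation: [0.0, 0.896, 0.445, 0.0]
ft_force: [-0.8, 1.0, 2.3]
finger_gap: 0.173
```

>>> send_rows([
  [-1,[0,0,0],0],
  [-1,[0,0,0],0],
  [-1,[0,0,0],0],
  [-1,[0,0,0],0],
  [-1,[0,0,0],0],
  [-1,[0,0,0],0],
])

```text
t: 5.6
position: [0.5226, -0.1391, 0.1889]
orientation: [0.0, 0.896, 0.445, 0.0]
ft_force: [-1.8, 0.6, 2.4]
finger_gap: 0.168
```

```bash
python3 - <<'E'
from h import *
s=ctrl.read_state();print(s['t'],s['position'],s['ft_force'],s['wrist_torque'])
o=s['orientation'];print(np.degrees(2*np.arctan2(o[2],o[1])))
E
```

```text
5.6 [ 0.52261252 -0.13906383  0.18888554] [-1.81737853  0.59681029  2.40898292] [ 0.13973063  0.16588775 -0.01760372]
52.79174489964447
```

>>> send_rows([
  [-1,[0,0,-0.3],-0.02],
  [-1,[0,0,-0.6],-0.02],
  [-1,[0,0,-0.9],-0.02],
  [-1,[0,0,-1.0],-0.02],
  [-1,[0,0,-1.0],-0.02],
  [-1,[0,0,-1.0],-0.02],
])

```text
t: 6.1
position: [0.5231, -0.1392, 0.1798]
orientation: [0.001, 0.9, 0.435, 0.001]
ft_force: [-3.9, 1.2, 11.2]
finger_gap: 0.171
```

```bash
python3 - <<'E'
from h import *
s=ctrl.read_state();print(s['t'],s['position'],s['ft_force'],s['wrist_torque'])
f=cams.grab_frame('wrist'); save('w4',f['img']); np.savez('pics/w4.npz',T=wT(f,s),**f)
def capz(f,T):
    W=world(f,T);m=(abs(W[...,0]-.5225)<.03)&(abs(W[...,1]+.139)<.03)&(W[...,2]>.15)&(W[...,2]<.24)
    m[:170]=0
    hist,e=np.histogram(W[m][:,2],bins=np.arange(.15,.24,.002));return [(round(a,3),int(b)) for a,b in zip(e,hist) if b>60]
g=dict(np.load('pics/w3.npz'));print(capz(g,g['T']));print(capz(f,wT(f,s)))
E
```

```text
6.1 [ 0.52306873 -0.13917641  0.17984301] [-3.93365398  1.20296077 11.22602344] [0.22621518 0.79661658 0.05299076]
[(np.float64(0.168), 71), (np.float64(0.17), 68), (np.float64(0.172), 78), (np.float64(0.174), 81), (np.float64(0.176), 158), (np.float64(0.178), 152), (np.float64(0.18), 390), (np.float64(0.182), 3273), (np.float64(0.184), 835), (np.float64(0.186), 118), (np.float64(0.192), 77), (np.float64(0.194), 106), (np.float64(0.196), 137), (np.float64(0.198), 170), (np.float64(0.2), 190), (np.float64(0.202), 266), (np.float64(0.204), 2210), (np.float64(0.206), 1815), (np.float64(0.208), 177), (np.float64(0.21), 157), (np.float64(0.212), 189), (np.float64(0.214), 206), (np.float64(0.216), 210), (np.float64(0.218), 173), (np.float64(0.22), 142), (np.float64(0.222), 147), (np.float64(0.224), 236), (np.float64(0.226), 574), (np.float64(0.228), 134), (np.float64(0.23), 228), (np.float64(0.232), 392), (np.float64(0.234), 619), (np.float64(0.236), 618)]
[(np.float64(0.16), 71), (np.float64(0.162), 68), (np.float64(0.164), 75), (np.float64(0.166), 105), (np.float64(0.168), 162), (np.float64(0.17), 214), (np.float64(0.172), 1343), (np.float64(0.174), 2944), (np.float64(0.176), 155), (np.float64(0.178), 63), (np.float64(0.184), 85), (np.float64(0.186), 133), (np.float64(0.188), 156), (np.float64(0.19), 163), (np.float64(0.192), 210), (np.float64(0.194), 591), (np.float64(0.196), 3355), (np.float64(0.198), 334), (np.float64(0.2), 151), (np.float64(0.202), 192), (np.float64(0.204), 197), (np.float64(0.206), 207), (np.float64(0.208), 196), (np.float64(0.21), 147), (np.float64(0.212), 139), (np.float64(0.214), 149), (np.float64(0.216), 606), (np.float64(0.218), 199), (np.float64(0.22), 158), (np.float64(0.222), 311), (np.float64(0.224), 480), (np.float64(0.226), 700), (np.float64(0.228), 510), (np.float64(0.23), 556), (np.float64(0.232), 652), (np.float64(0.234), 1603), (np.float64(0.236), 2173)]
```

The depth readings show the cap down about 9 mm (bar top 0.2058 → 0.197), pressed with about 11 N. Next I turn it past the stop while keeping it down.

>>> send_rows([
  [-1,[0,0,-0.1],0.08],
  [-1,[0,0,-0.1],0.16],
  [-1,[0,0,-0.1],0.24],
  [-1,[0,0,-0.1],0.32],
  [-1,[0,0,-0.1],0.4],
  [-1,[0,0,-0.1],0.48],
  [-1,[0,0,-0.1],0.56],
  [-1,[0,0,-0.1],0.64],
  [-1,[0,0,-0.1],0.71],
  [-1,[0,0,-0.1],0.71],
  [-1,[0,0,-0.1],0.71],
])

```text
t: 7.07
position: [0.5231, -0.1391, 0.1797]
orientation: [0.0, 0.693, 0.721, 0.001]
ft_force: [-3.3, 1.3, 12.7]
finger_gap: 0.17
```

```bash
python3 - <<'E'
from h import *
s=ctrl.read_state();print(s['t'],s['position'],s['ft_force'],s['wrist_torque'],s['q'].round(2))
o=s['orientation'];print(np.degrees(2*np.arctan2(o[2],o[1])))
f=cams.grab_frame('wrist'); save('w5',f['img'])
E
```

```text
7.0667 [ 0.52309271 -0.13905713  0.1796817 ] [-3.28702341  1.28682662 12.71416796] [0.29026562 1.05141335 0.06482881] [ 0.59  0.47 -0.53  1.85  0.29  0.9  -0.04]
92.23757260707913
```

View pics/w5.png

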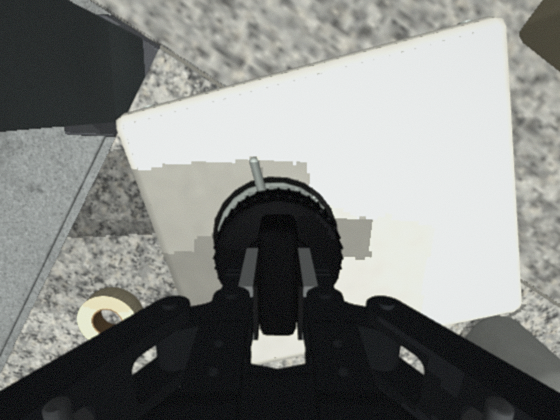

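The bar turned with the tool to 76° past the circulator's x, mid release window. Now I let it up and lift.

>>> send_rows([
  [-1,[0,0,0.5],0],
  [-1,[0,0,1.0],0],
  [-1,[0,0,1.3],0],
  [-1,[0,0,1.8],0],
  [-1,[0,0,2.6],0],
  [-1,[0,0,3.6],0],
  [-1,[0,0,5],0],
  [-1,[0,0,6.5],0],
  [-1,[0,0,8],0],
  [-1,[0,0,8],0],
])

```text
t: 7.95
position: [0.5251, -0.1392, 0.2631]
orientation: [0.003, 0.693, 0.721, 0.002]
ft_force: [2.2, -0.6, -1.6]
finger_gap: 0.173
```

```bash
python3 - <<'E'
from h import *
s=ctrl.read_state();print(s['t'],s['position'],s['ft_force'],s['wrist_torque'],s['q'].round(2))
f=cams.grab_frame('wrist'); a=f['img']
f=cams.grab_frame('side'); b=f['img']
save('ws6',np.hstack([cv2.resize(a,(400,300)),cv2.resize(b[120:280,200:413],(400,300))]))
E
```

```text
7.95 [ 0.52512429 -0.13923395  0.26309373] [ 2.21758686 -0.61223474 -1.61318067] [-0.05689899 -0.07471352 -0.04136292] [ 0.62  0.37 -0.56  1.77  0.22  1.06  0.02]
```

View pics/ws6.png

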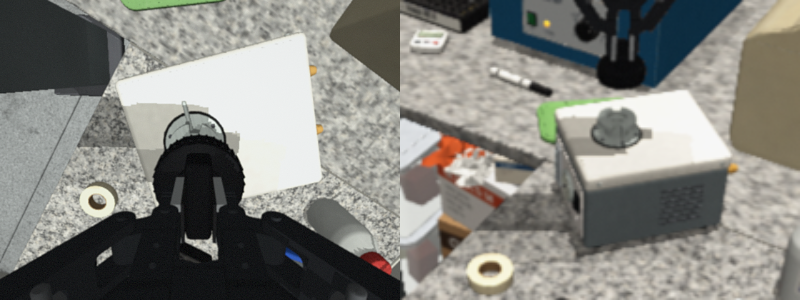

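```bash
python3 - <<'E'
from h import *
f=dict(np.load('pics/top0.npz'));W=world(f)
m=(f['z_map']>0)&(W[...,2]>.05)&(W[...,0]>.38)&(W[...,0]<.62)&(W[...,1]>.0)&(W[...,1]<.5)
for zl in [.05,.1,.15,.2,.25]:
    k=m&(W[...,2]>zl)&(W[...,2]<zl+.05); 
    if k.any():
        P=W[k];d=np.hypot(P[:,0]-.4825,P[:,1]-.086);i=d.argmin();print(zl,k.sum(),P[i].round(3),d[i].round(3))
E
```

```text
0.05 537 [0.488 0.202 0.096] 0.116
0.1 826 [0.49  0.201 0.101] 0.115
0.15 930 [0.529 0.201 0.156] 0.124
0.2 5077 [0.538 0.196 0.243] 0.123
0.25 5610 [0.572 0.254 0.251] 0.19
```

>>> send_rows([
  [-1,[-0.5,2.5,0],0],
  [-1,[-1,5,0],0],
  [-1,[-1.5,7.5,0],0],
  [-1,[-2,10,0],0],
  [-1,[-2.5,12.5,0],0],
  [-1,[-3,15,0],0],
  [-1,[-3.5,17.5,0],0],
  [-1,[-4,20,0],0],
  [-1,[-4.3,21.8,0],0],
  [-1,[-4.3,21.8,0],0],
  [-1,[-4.3,21.8,0],0],
  [-1,[-4.3,21.8,0],0],
])

```text
t: 9.05
position: [0.4801, 0.0779, 0.2593]
orientation: [0.001, 0.694, 0.72, 0.0]
ft_force: [-0.4, -1.1, -1.4]
finger_gap: 0.174
```

```bash
python3 - <<'E'
from h import *
s=ctrl.read_state();print(s['t'],s['position'],s['ft_force'],s['q'].round(2))
f=cams.grab_frame('wrist'); a=f['img']
f=cams.grab_frame('top'); b=f['img']
save('wt7',np.hstack([cv2.resize(a,(400,300)),cv2.resize(b[100:310,70:350],(400,300))]))
E
```

```text
9.05 [0.48007037 0.07786958 0.25930531] [-0.39865185 -1.07600576 -1.35074185] [ 0.31  0.29 -0.67  1.9   0.21  1.02 -0.41]
```

View pics/wt7.png

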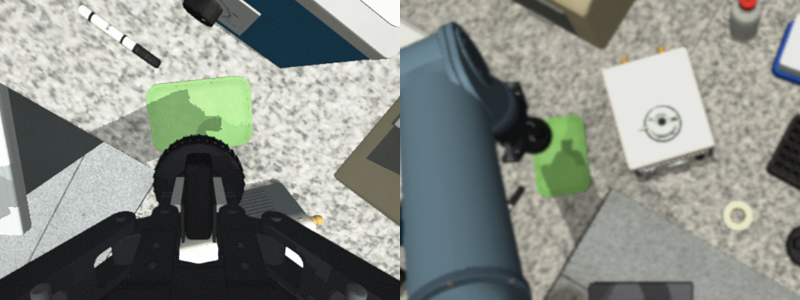

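The cap is held upright over the lid, which is at (200,110) in the wrist half. The arm hangs to the left near the centrifuge, so I check its clearance before lowering.

```bash
python3 - <<'E'
from h import *
f=cams.grab_frame('top');W=world(f);save('t8',f['img'])
for v in range(60,420,30):
    print(v,[tuple(W[v,u].round(2)) for u in range(60,190,20)])
f=cams.grab_frame('side');save('s8',f['img'])
E
```

```text
60 [(np.float64(0.97), np.float64(0.5), np.float64(0.0)), (np.float64(0.97), np.float64(0.43), np.float64(-0.0)), (np.float64(0.87), np.float64(0.28), np.float64(0.19)), (np.float64(0.84), np.float64(0.21), np.float64(0.23)), (np.float64(0.84), np.float64(0.15), np.float64(0.24)), (np.float64(0.83), np.float64(0.09), np.float64(0.25)), (np.float64(0.82), np.float64(0.04), np.float64(0.26))]
90 [(np.float64(0.87), np.float64(0.49), np.float64(0.0)), (np.float64(0.87), np.float64(0.43), np.float64(0.0)), (np.float64(0.87), np.float64(0.36), np.float64(0.0)), (np.float64(0.83), np.float64(0.26), np.float64(0.09)), (np.float64(0.81), np.float64(0.19), np.float64(0.13)), (np.float64(0.77), np.float64(0.1), np.float64(0.21)), (np.float64(0.76), np.float64(0.04), np.float64(0.23))]
120 [(np.float64(0.67), np.float64(0.34), np.float64(0.24)), (np.float64(0.68), np.float64(0.29), np.float64(0.24)), (np.float64(0.52), np.float64(0.06), np.float64(0.63)), (np.float64(0.77), np.float64(0.3), np.float64(-0.01)), (np.float64(0.77), np.float64(0.23), np.float64(-0.0)), (np.float64(0.77), np.float64
[... 2962 characters left out ...]
loat64(0.83)), (np.float64(0.21), np.float64(-0.05), np.float64(0.83)), (np.float64(0.21), np.float64(-0.07), np.float64(0.83)), (np.float64(0.21), np.float64(-0.09), np.float64(0.83)), (np.float64(0.2), np.float64(-0.09), np.float64(0.77)), (np.float64(0.04), np.float64(0.08), np.float64(0.01))]
390 [(np.float64(-0.04), np.float64(0.42), np.float64(-0.0)), (np.float64(0.19), np.float64(-0.04), np.float64(0.85)), (np.float64(0.19), np.float64(-0.06), np.float64(0.85)), (np.float64(0.19), np.float64(-0.08), np.float64(0.85)), (np.float64(0.19), np.float64(-0.09), np.float64(0.85)), (np.float64(0.18), np.float64(-0.1), np.float64(0.83)), (np.float64(0.09), np.float64(-0.04), np.float64(0.47))]
```

View pics/s8.png

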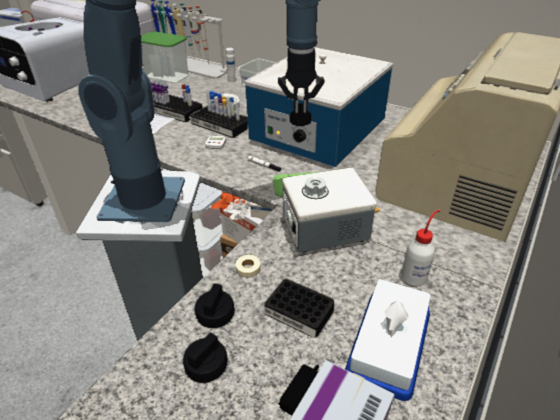

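View pics/t8.png

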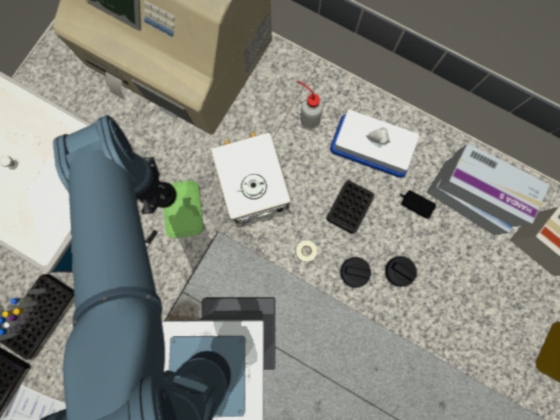

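Both arm links are at z > 0.6, so there's plenty of clearance, and the overlap in the picture is parallax. I'm lowering.

>>> send_rows([
  [-1,[0.2,0.4,-2],0],
  [-1,[0.2,0.4,-5],0],
  [-1,[0.2,0.4,-8],0],
  [-1,[0.2,0.4,-11],0],
  [-1,[0.2,0.4,-14],0],
  [-1,[0.2,0.4,-16.5],0],
  [-1,[0.2,0.4,-18.5],0],
  [-1,[0.2,0.4,-20],0],
  [-1,[0.2,0.4,-20.7],0],
  [-1,[0.2,0.4,-21],0],
  [-1,[0.2,0.4,-21],0],
])

```text
t: 10.17
position: [0.4826, 0.0816, 0.0497]
orientation: [0.001, 0.694, 0.72, 0.001]
ft_force: [-0.3, 0.1, -2.1]
finger_gap: 0.17
```

```bash
python3 - <<'E'
from h import *
s=ctrl.read_state();print(s['t'],s['position'],s['orientation'],s['ft_force'])
f=cams.grab_frame('wrist'); a=f['img']
b=cams.grab_frame('side')['img']
save('ws9',np.hstack([cv2.resize(a,(400,300)),cv2.resize(b[60:220,200:413],(400,300))]))
E
```

```text
10.1667 [0.48262618 0.08156183 0.04970761] [8.74291078e-04 6.94153955e-01 7.19825733e-01 6.61628374e-04] [-0.27570043  0.12785253 -2.1072185 ]
```

View pics/ws9.png

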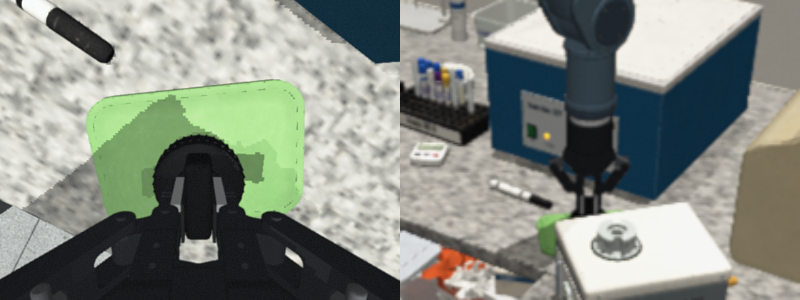

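The cap is at (200,180) in the wrist half, over the middle of the lid, with its rim about 12 mm above it. I'm lowering gently.

>>> send_rows([
  [-1,[0,0,-0.4],0],
  [-1,[0,0,-0.7],0],
  [-1,[0,0,-0.9],0],
  [-1,[0,0,-1.0],0],
  [-1,[0,0,-1.1],0],
  [-1,[0,0,-1.15],0],
  [-1,[0,0,-1.2],0],
  [-1,[0,0,-1.2],0],
])

```text
t: 10.93
position: [0.4833, 0.0818, 0.0386]
orientation: [0.001, 0.694, 0.72, 0.001]
ft_force: [0.1, -0.1, -1.2]
finger_gap: 0.168
```

>>> send_rows([
  [-1,[0,0,-0.05],0],
  [-1,[0,0,-0.1],0],
  [-1,[0,0,-0.15],0],
  [-1,[0,0,-0.2],0],
  [-1,[0,0,-0.2],0],
  [-1,[0,0,-0.2],0],
])

```text
t: 11.43
position: [0.4836, 0.0818, 0.0376]
orientation: [0.002, 0.694, 0.72, 0.001]
ft_force: [-4.6, -1.3, 14.0]
finger_gap: 0.172
```

The cap is standing on the lid, with a 14 N push felt. I relax and release.

>>> send_rows([
  [-1,[0,0,0.03],0],
  [-1,[0,0,0.05],0],
  [0.2,[0,0,0.05],0],
  [0.4,[0,0,0.05],0],
  [0.7,[0,0,0.05],0],
  [1,[0,0,0.05],0],
  [1,[0,0,0.05],0],
  [1,[0,0,0.05],0],
  [1,[0,0,0.05],0],
  [1,[0,0,0.05],0],
  [1,[0,0,0.05],0],
  [1,[0,0,0.05],0],
])

```text
t: 12.43
position: [0.4836, 0.0818, 0.0381]
orientation: [0.002, 0.694, 0.72, 0.001]
ft_force: [0.1, -0.0, -0.3]
finger_gap: 1.0
```

>>> send_rows([
  [1,[0,0,1],0],
  [1,[0,0,2.5],0],
  [1,[0,0,4.5],0],
  [1,[0,0,7],0],
  [1,[0,0,10],0],
  [1,[0,0,13],0],
  [1,[0,0,16],0],
  [1,[0,0,17],0],
  [1,[0,0,17],0],
  [1,[0,0,17],0],
  [1,[0,0,17],0],
])

```text
t: 13.35
position: [0.4827, 0.0815, 0.207]
orientation: [0.001, 0.694, 0.72, 0.0]
ft_force: [0.4, 0.3, -0.3]
finger_gap: 1.003
```

```bash
python3 - <<'E'
from h import *
s=ctrl.read_state();print(s['t'],s['position'],s['ft_force'],s['finger_gap'])
f=cams.grab_frame('wrist'); save('w10',f['img']);T=wT(f,s);W=world(f,T);h=cv2.cvtColor(f['img'],cv2.COLOR_RGB2HSV)
def rect(m,n,z):
    c=max(cv2.findContours(m.astype(np.uint8),0,1)[0],key=cv2.contourArea)[:,0]
    P=np.array([onz(f,*p.astype(float),z,T)[:2]*1000 for p in c],np.float32)
    P=cv2.convexHull(P);r=cv2.minAreaRect(P);print(n,r)
near=(np.hypot(W[...,0]-.483,W[...,1]-.082)<.06)
b=near&(W[...,2]>.046)&(W[...,2]<.07);rect(b,'bar',.054);print(np.percentile(W[b][:,2],[10,50,90]))
d=near&(W[...,2]>.02)&(W[...,2]<.04);rect(near&(W[...,2]>.02)&(W[...,2]<.08),'cap',.0315);print(np.median(W[d][:,2]))
A=np.c_[W[d][:,:2],np.ones(d.sum())];k=abs(W[d][:,2]-np.median(W[d][:,2]))<.003
print('tilt',np.linalg.lstsq(A[k],W[d][k,2],rcond=None)[0])
g=(h[...,0]>35)&(h[...,0]<85)&(h[...,1]>80);rect(g,'lid',.008)
E
```

```text
13.35 [0.48268257 0.08147009 0.20703482] [ 0.39568872  0.28557656 -0.3426329 ] 1.002991009754341
bar ((483.18731689453125, 82.79167938232422), (15.539556503295898, 49.62356948852539), 2.0400826930999756)
[0.05287629 0.05455063 0.05551114]
cap ((482.7538146972656, 83.04322814941406), (63.108524322509766, 63.142826080322266), 47.58218765258789)
0.03221765222459286
tilt [-0.0003859  -0.00807926  0.03311849]
lid ((481.9235534667969, 88.27516174316406), (167.7189483642578, 113.39596557617188), 7.798215866088867)
```

View pics/w10.png

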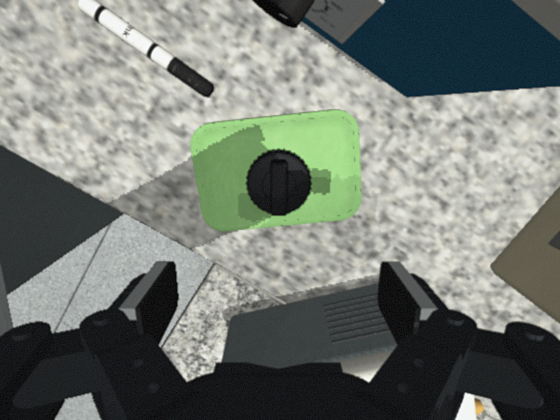

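The cap stands upright at pixel (279,182) on the lid (275,172), about 5 mm from its middle. Its bar top is at 0.0545 m (0.054 expected), tilt is under 0.5°, and the gripper is clear. I'm handing in.

```bash
python3 - <<'E'
from h import *
print(order.finish_job())
E
```

```text
the job is handed in; nothing more can be done
None
```

The cap is off the circulator and standing right way up on the green flat lid. The job was handed in at about 13.4 s; handing in reports no verdict.

- **First stop:** I turned the cap, the smallest of the three look-alikes, to about 0.64 rad without pushing it down. I held it there for about 1.5 s.
- **Release:** I pressed it down about 9 mm (11 to 13 N) and turned it on to about 1.33 rad. I then let it up, lifted it off and lowered it onto the lid while still gripping it.
- **Last checks:** The cap's axis is about 5 mm from the lid's middle, its bar top is at 0.0545 m (0.054 m expected), and its tilt is under 0.5°. The lid moved 2 mm or less. The open gripper is clear, about 0.17 m higher than where it let go.
- **Not confirmed:** I did not measure the tape roll and rack again at the end; nothing went near them, and they looked unmoved in the later views. The push was 14 N when the cap touched the lid, which I eased off before opening the gripper. No check failed or disagreed.

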